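# Interlock the drawer-divider channels for storage

### The job

The blue drawer-divider channels are being packed away. Two already lie side by side, open side up, in the wooden tray: take the channel that lies open side down on the worktop and lay it, still open side down, centred over those two and in line with them, so that one of its flanges drops into each of them and it sits fully down. Leave the other channel on the worktop, which lies open side up, where it is, and let go.

Things in the scene. Friction and masses are not known exactly. Their poses are not given: they have to be found in the camera images.
- tray: Fixed wooden tray, 190 x 156 mm; origin: centre of its underside; x along it, y across, z up. Floor 6 mm thick. Either side of a 10 mm wide centre rib along x a blue channel lies loose (1.5 mm play), open side up, middles at y = +36.5 and -36.5 mm, x = 0, tops 46 mm above the worktop. Tray walls and corner stops reach at most 22 mm above the worktop.
- seat (a point): Fixed point on the tray, 29 mm above its underside, mid-way between the two channels in it: where the centre of the moved channel is when seated (its flange edges then rest on the lower webs, 9 mm above the worktop; its top is at 49 mm). Axes as the tray's. The rib and middle flanges that it straddles are together 19 mm wide.
- capper_center (a point): The channel to move: loose blue U-shaped metal profile lying open side down (flat blue perforated web on top), 160 long (x) x 60 wide (y) x 40 mm high, walls 3 mm, inside 54 wide and 37 deep, about 0.15 kg. All four channels are alike. The point is its centre, 20 mm above its lower edges; z up. Can be gripped across the outer faces of its flanges, 60 mm apart.
- spare_center (a point): The other loose blue channel on the worktop, same size, open side up, so that its thin light-brown lining shows; to be left alone. The point is its centre, 20 mm above the worktop; x along its length, y across, z up. Which of the two lies to the robot's left varies.

How it is judged:
By the outcome, as a careful person would: the job done as asked, in the order asked, and still so for the second after the job is handed in, with the robot touching nothing.
It also fails if it takes over 35 s, if anything falls off the work surface, if the arm or the gripper's body presses on something with over 40 N, if the wrist force passes 120 N, or if a joint passes its speed limit or range.

### The arm

A 6-joint arm with a two-finger parallel gripper is mounted at the origin on a cart in front of the work surface, level with it; the furniture and walls round the work are solid. World frame = base frame: x ahead of the robot, y to its left, z up, the work surface at z = 0. Lengths are in m, angles in rad, forces in N, time in s.
With the tool pointing down it reaches from about 0.325 to 0.775 m from the base axis. Payload 5.5 kg.
Tool frame: the origin (TCP) lies between the finger pads; the fingertips stand 8 mm ahead of it and the grasp point (between the pads) lies 11 mm behind it (robot.finger_overhang is the distance from the TCP to the fingertips, in m); z points along the fingers, y is the line along which they close (so a half turn about z gives the same grasp; the last joint's range is limited). The gripper opens to 88 mm and grips with 3 to 60 N. Pads are 20 mm wide; open, the fingers measure 115 mm over their backs; the gripper's body (75 mm by 178 mm) begins 61 mm behind the grasp point.
Start: joints at [-1.247, 0.091, 1.231, -0, 1.82, -0.057], TCP at [0.223, -0.557, 0.231] pointing down, gripper open.
Joint ranges: [-2.87, 2.87], [-0.86, 2.18], [0.17, 2.46], [-1.51, 4.65], [0.06, 2.69], [-2.65, 2.65]. Speed limits (rad/s): [2.57, 2.57, 3.01, 3.14, 3.14, 3.14].

### API

Orientations are given as a rotation vector (axis times angle).
In Python, from rig import robot gives the robot as it stands.
- The arm moves only by the tool send_rows, never from a script. Its argument "deltas" is a list of rows, each a list of 5 numbers: the closure, from 0 (fully open) to 1 (shut), then the shift along the tool's x, y, z in mm, then the turn about the tool's z in degrees. A call has 1 to 5 rows; each row is the pose to reach, as a shift and turn from the pose commanded when the call began, along the tool's axes at that moment; what a row does not reach only later rows make up. A row lasts 1/12 s, in which the tool goes at most 41.7 mm and 7.16 degrees, less where a joint would pass 70% of its speed; a pose out of reach is approached as far as the arm can. A call with a gripper value outside its range is refused whole. The fingers move at their own pace and stop on an object; "force" is the grip in N (left out, the last holds). Time passes only in rows, so rows that repeat a pose let the fingers close. It gives the time, the measured TCP pose, the force, the opening and the grip force at its end, in the units of the state.
- robot.observe(): the state, without advancing time (a new reading comes with each control period).
- robot.snapshot(name): name is "side" or "top" or "wrist"; returns a dict with "color" (384x512x3 uint8, red, green, blue), "camera_matrix" (3x3 intrinsics, pixels), "rvec" (rotation vector, rad) and "tvec" (3), from world to camera coordinates, as OpenCV has them. Camera axes: x right, y down, z forward; pixel columns grow to the right and rows downward; lengths in m; the calibration is good to about 2 mm. A picture is of the moment at which its call begins. There is no depth.
- robot.hand_in(): hands the job in; it is judged then, once.
Trained networks look in a picture, given as the dict that the camera call returned (one of the last four; its "shot" number tells which), for a name from the list of things; names that differ only in an ending like _2 or _b are one class to them, and where a whole thing is asked for, a point or a joint stands for the part that bears it (a point fixed in the world has none). Each returns a list of dicts, best first, with "p" (0 to 1); they miss things now and then, are a little off and sometimes report something else, mostly with a low value. They report only what shows in the picture. A call takes as long as a camera call.
- robot.search_frame(picture, query): "bbox" ([centre column, centre row, width, height] in pixels, round what is visible of it).
- robot.silhouettes(picture, query): "pixels" (384x512 bool, what is visible of it) and "bbox" ([centre column, centre row, width, height] in pixels, round what is visible of it).
- robot.landmark_of(picture, query): "xy" ([column, row] in pixels: a listed point, or the origin of a listed thing).
The state is a dict: "time": time; "qpos": joint angles; "qvel": joint speeds; "joint_efforts": joint torques, N m; "position": TCP position; "eef_rot": TCP orientation; "force": force on the tool from outside, world axes, zero at the start; "torque": the same for the moment, N m; "finger_gap": finger opening in m; "gripper_force": force on a finger pad.
Only numpy, scipy, OpenCV 4.12 (cv2) and the standard library are available. Lean on these libraries where they do the work, as an engineer would, in place of code of your own. Each camera call takes 0.05 s, during which the arm holds its last target. There are 200 camera calls.

## Working session

There is one attempt and no reset: what is moved stays moved. The work goes in short steps, Python scripts to look and compute and a tool call to move; the robot and the scene stay as the last step left them, time stands still between calls to the robot, and variables do not carry over. Pictures are saved under pics/ and viewed, at most 10 in all, crops included, and the job is handed in when it is done.

Besides the shell and the picture viewer there is one more tool, called after ">>>" as name([rows], argument=value, ...), one row to a line, values as JSON. send_rows: Moves the arm, as the interface text tells. Its arguments: {"type":"object","properties":{"deltas":{"type":"array"},"force":{"type":"number"}},"required":["deltas"]}

```bash
mkdir -p pics; cat > h.py <<'E'
import numpy as np, cv2
from rig import robot
def ray(p,uv):
    R=cv2.Rodrigues(np.array(p["rvec"],float))[0]; t=np.array(p["tvec"],float).ravel()
    d=R.T@np.linalg.inv(np.array(p["camera_matrix"]))@np.array([uv[0],uv[1],1.0])
    return -R.T@t,d
def at(p,uv,z):
    c,d=ray(p,uv); return c+d*(z-c[2])/d[2]
def proj(p,X):
    return cv2.projectPoints(np.array(X,float).reshape(-1,3),np.array(p["rvec"],float),np.array(p["tvec"],float),np.array(p["camera_matrix"],float),None)[0][:,0]
def save(p,n): cv2.imwrite(f"pics/{n}.png",p["color"][:,:,::-1])
E
python3 - <<'E'
from h import *
o=robot.observe(); print(o["position"],o["eef_rot"],o["finger_gap"],o["time"])
ps=[]
for n in("top","side"):
    p=robot.snapshot(n); save(p,n+"0"); ps.append(p["color"])
    for q,z in(("capper_center",.02),("spare_center",.02),("seat",.029),("tray",0)):
        for r in robot.landmark_of(p,q)[:2]: print(n,q,r["p"].__round__(2),np.round(r["xy"],1),np.round(at(p,r["xy"],z),4))
        if n=="top" and q in("capper_center","spare_center","tray"):
            for r in robot.silhouettes(p,q)[:1]:
                c=cv2.findContours(r["pixels"].astype(np.uint8),0,2)[0]; c=max(c,key=cv2.contourArea)
                zz={"capper_center":.04,"spare_center":.04,"tray":.022}[q]
                w=np.array([at(p,u[0],zz)[:2]*1000 for u in c],np.float32); print("  rect",cv2.minAreaRect(w))
cv2.imwrite("pics/both0.png",cv2.resize(np.vstack(ps),None,fx=.78,fy=.78)[:,:,::-1])
E
```

```text
[ 0.22289022 -0.5567765   0.22953306] [-3.08299559e+00 -5.94219420e-01  4.53526349e-04] 0.08795511352660665 0.0
top capper_center 0.74 [161.6 202.3] [0.4617 0.2833 0.02  ]
  rect ((456.20416259765625, 288.26141357421875), (159.4105682373047, 65.25164031982422), 24.50339698791504)
top spare_center 0.87 [360.7 184. ] [ 0.5145 -0.3595  0.02  ]
  rect ((514.7510986328125, -357.0074768066406), (155.02906799316406, 67.64369201660156), 0.5407787561416626)
top seat 0.92 [246.9 186.4] [0.5091 0.0085 0.029 ]
top tray 0.77 [249.6 188.3] [5.075e-01 2.000e-04 0.000e+00]
  rect ((458.0926208496094, 292.7298278808594), (161.9608612060547, 66.12168884277344), 23.58725929260254)
side capper_center 0.7 [232.5 267.1] [0.4545 0.2917 0.02  ]
side spare_center 0.57 [288.  129.3] [ 0.5149 -0.3723  0.02  ]
side tray 0.83 [252.7 196.5] [0.5113 0.0041 0.    ]
```

View pics/top0.png

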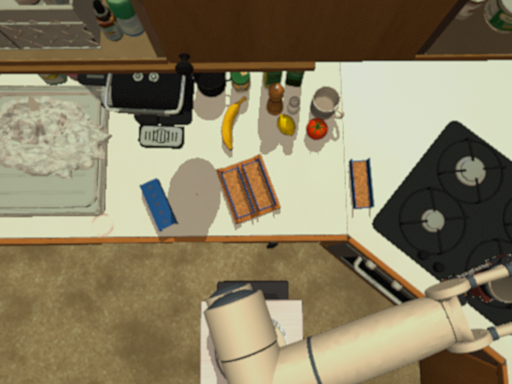

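View pics/side0.png

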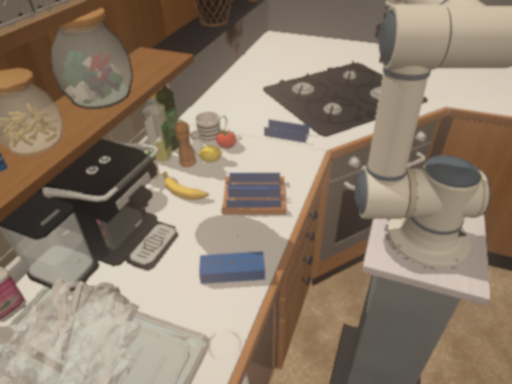

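The capper lies at about (159,204) in the top picture, with its plain blue web up. The tray is at (248,189) and the spare at (361,184) on the right. The tool yaw already nearly matches the capper, so I'll go over the tray first for a close look.

>>> send_rows([
  [0, 29, -28, -4, 0],
  [0, 58, -56, -8, 0],
  [0, 87, -84, -12, 0],
  [0, 116, -112, -16, 0],
  [0, 145, -140, -20, 0],
])

```text
time: 1.07
position: [0.3059, -0.3715, 0.2508]
eef_rot: [3.085, 0.594, 0.0]
force: [1.0, -0.1, -0.5]
finger_gap: 0.0883
gripper_force: 0.0
```

>>> send_rows([
  [0, 29, -28, -4, 0],
  [0, 58, -56, -8, 0],
  [0, 87, -84, -12, 0],
  [0, 116, -112, -16, 0],
  [0, 145, -140, -20, 0],
])

```text
time: 1.48
position: [0.3884, -0.1874, 0.2712]
eef_rot: [3.084, 0.594, 0.001]
force: [0.7, -1.1, -0.0]
finger_gap: 0.0879
gripper_force: 0.0
```

>>> send_rows([
  [0, 25, -28, -4, 0],
  [0, 50, -56, -8, 0],
  [0, 75, -84, -12, 0],
  [0, 100, -112, -16, 0],
  [0, 115, -140, -20, 0],
])

```text
time: 1.9
position: [0.4436, -0.0143, 0.2906]
eef_rot: [-3.084, -0.596, -0.001]
force: [0.9, -0.5, 0.1]
finger_gap: 0.0877
gripper_force: 0.0
```

>>> send_rows([
  [0, 0, 0, 0, 0],
  [0, 0, 0, 0, 0],
])

```text
time: 2.07
position: [0.443, -0.0154, 0.291]
eef_rot: [3.083, 0.6, 0.001]
force: [0.4, -0.2, 0.2]
finger_gap: 0.0879
gripper_force: 0.0
```

```bash
python3 - <<'E'
from h import *
o=robot.observe(); print(o["position"],o["eef_rot"],o["time"],o["qpos"])
p=robot.snapshot("wrist"); save(p,"w1"); print(ray(p,(256,192)))
for q,z in(("capper_center",.02),("seat",.029),("tray",0)):
    for r in robot.landmark_of(p,q)[:2]: print(q,r["p"].__round__(2),np.round(r["xy"],1),np.round(at(p,r["xy"],z),4))
    for r in robot.search_frame(p,q)[:2]: print(" box",np.round(r["bbox"],1),r["p"])
E
```

```text
[ 0.44300708 -0.0153745   0.29096524] [3.08328635e+00 6.00176557e-01 7.17050048e-04] 2.0667 [-1.11252663e-01 -3.06023741e-01  1.49204114e+00 -3.01284335e-04
  1.95500934e+00  1.07492921e+00]
(array([0.50762552, 0.01088727, 0.44440262]), array([-0.22560265, -0.08329057, -0.97082197]))
capper_center 0.7 [60.7 79.9] [0.457  0.2903 0.02  ]
 box [ 53.8  73.8  86.5 130.6] 0.89
seat 0.65 [256.8 125.9] [0.5023 0.0106 0.029 ]
 box [261.2 120.7 112.5 137.6] 0.72
tray 0.88 [256.4 125.6] [0.5021 0.0113 0.    ]
 box [261.7 120.2 114.  139.6] 0.58
```

View pics/w1.png

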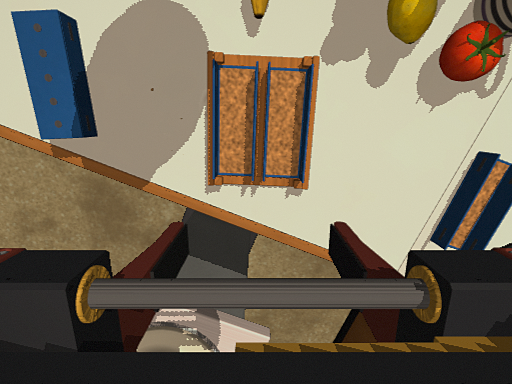

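The wrist picture shows the tray at (262,121), nearly aligned with the tool, the capper at (54,75) and the spare at (480,205). Next I'll get precise outlines.

```bash
cat >> h.py <<'E'
def rect(p,mask,z):
    c=max(cv2.findContours(mask.astype(np.uint8),0,1)[0],key=cv2.contourArea)
    w=np.array([at(p,u[0],z)[:2]*1000 for u in cv2.convexHull(c)],np.float32); return cv2.minAreaRect(w)
def blue(p,box):
    hsv=cv2.cvtColor(p["color"],cv2.COLOR_RGB2HSV); m=cv2.inRange(hsv,(100,110,30),(125,255,255))
    o=np.zeros_like(m); a,b,w,h=box; o[int(b-h/2):int(b+h/2),int(a-w/2):int(a+w/2)]=1; return (m>0)&(o>0)
E
python3 - <<'E'
from h import *
p=robot.snapshot("wrist")
for q in("tray","capper_center"):
    for r in robot.silhouettes(p,q)[:1]: 
        print(q,r["p"],r["bbox"],[rect(p,r["pixels"],z) for z in(.015,.022)])
m=blue(p,(262,121,116,142)); print("blue",rect(p,m,.046))
# wood outline + left/right blue edge lines
hsv=cv2.cvtColor(p["color"],cv2.COLOR_RGB2HSV)
print("hsv capper top",hsv[60,35],"side",hsv[90,75])
ys,xs=np.nonzero(m)
L=[];M=[]
for y in range(75,172):
    r=xs[ys==y]; 
    if len(r)<4: continue
    mid=r[(r>245)&(r<280)]; 
    if len(mid): M.append(((mid.min()+mid.max())/2,y))
pts=np.array([at(p,u,.046)[:2]*1000 for u in M]); v=cv2.fitLine(pts.astype(np.float32),cv2.DIST_HUBER,0,.01,.01).ravel()
print("midline",v,np.degrees(np.arctan2(v[1],v[0])))
for a in range(62,182,20):
  print(a,[tuple(x) for x in [xs[ys==a]]])
E
```

```text
tray 0.96 [260.6, 121.2, 113.3, 135.5] [((506.5950622558594, 6.502922058105469), (189.40687561035156, 160.02801513671875), 19.66990852355957), ((506.61181640625, 6.5300140380859375), (186.31565856933594, 157.4163055419922), 19.66990089416504)]
blue ((494.60675048828125, 40.934104919433594), (158.35643005371094, 59.0506706237793), 19.31742286682129)
hsv capper top [105 181 113] side [107 186  37]
midline [9.4241810e-01 3.3443704e-01 5.0444931e+02 6.5861197e+00] 19.53831
62 [(np.int64(211), np.int64(212), np.int64(213), np.int64(214), np.int64(254), np.int64(255), np.int64(266), np.int64(267))]
82 [(np.int64(211), np.int64(212), np.int64(213), np.int64(216), np.int64(217), np.int64(253), np.int64(254), np.int64(255), np.int64(265), np.int64(266), np.int64(267), np.int64(303), np.int64(304), np.int64(307), np.int64(308), np.int64(309))]
102 [(np.int64(211), np.int64(212), np.int64(213), np.int64(214), np.int64(215), np.int64(216), np.int64(252), np.int64(253), np.int64(254), np.int64(265), np.int64(266), np.int64(302), np.int64(303), np.int64(304), np.int64(305), np.int64(306), np.int64(307))]
122 [(np.int64(211), np.int64(212), np.int64(213), np.int64(214), np.int64(215), np.int64(216), np.int64(252), np.int64(253), np.int64(264), np.int64(265), np.int64(301), np.int64(302), np.int64(303), np.int64(304), np.int64(305), np.int64(306))]
142 [(np.int64(211), np.int64(212), np.int64(213), np.int64(214), np.int64(215), np.int64(216), np.int64(251), np.int64(252), np.int64(253), np.int64(263), np.int64(264), np.int64(299), np.int64(300), np.int64(301), np.int64(302), np.int64(303), np.int64(304))]
162 [(np.int64(211), np.int64(212), np.int64(213), np.int64(214), np.int64(216), np.int64(251), np.int64(252), np.int64(262), np.int64(263), np.int64(298), np.int64(299), np.int64(301), np.int64(302), np.int64(303))]
```

>>> send_rows([
  [0, 8, -39, 3, 0],
  [0, 16, -78, 6, 0],
  [0, 24, -117, 9, 0],
  [0, 32, -156, 12, 0],
  [0, 40, -195, 15, 0],
])

```text
time: 2.98
position: [0.407, 0.1807, 0.2757]
eef_rot: [-3.085, -0.593, -0.001]
force: [0.5, 0.5, -0.8]
finger_gap: 0.0881
gripper_force: 0.0
```

>>> send_rows([
  [0, 10, -40, 3, 0],
  [0, 20, -80, 5, 0],
  [0, 20, -80, 5, 0],
  [0, 20, -80, 5, 0],
  [0, 20, -80, 5, 0],
])

```text
time: 3.4
position: [0.3964, 0.2607, 0.2706]
eef_rot: [3.084, 0.595, -0.0]
force: [-0.6, 0.9, -0.3]
finger_gap: 0.0878
gripper_force: 0.0
```

```bash
python3 - <<'E'
from h import *
o=robot.observe(); print(o["position"],o["eef_rot"],o["time"])
p=robot.snapshot("wrist"); save(p,"w2")
for r in robot.landmark_of(p,"capper_center")[:2]: print(r["p"].__round__(2),np.round(r["xy"],1),np.round(at(p,r["xy"],.02),4))
for r in robot.silhouettes(p,"capper_center")[:1]: print(r["p"],r["bbox"],rect(p,r["pixels"],.04))
hsv=cv2.cvtColor(p["color"],cv2.COLOR_RGB2HSV)
b=r["bbox"]; m=cv2.inRange(hsv,(100,100,75),(125,255,255)); mm=blue(p,(b[0],b[1],b[2]+12,b[3]+12))
print("top face",rect(p,(m>0)&mm,.04)); print("all",rect(p,mm,.04))
E
```

```text
[0.39643224 0.26074071 0.27055867] [ 3.08402780e+00  5.95105249e-01 -4.03616139e-04] 3.4
0.98 [256.  121.8] [0.4605 0.2896 0.02  ]
0.89 [249.7, 120.7, 47.9, 126.6] ((455.93292236328125, 294.005126953125), (159.31460571289062, 60.192604064941406), 24.203380584716797)
top face ((455.73638916015625, 294.1533508300781), (158.59136962890625, 58.48341751098633), 24.413410186767578)
all ((455.73638916015625, 294.1533508300781), (158.59136962890625, 58.48341751098633), 24.413410186767578)
```

View pics/w2.png

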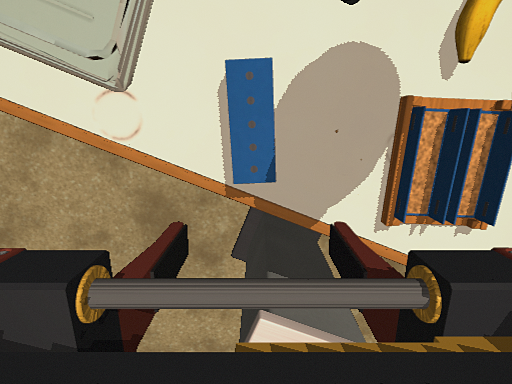

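The capper's top face is at (250,121) in the picture. That gives (456, 294) mm, 159 x 60 mm and yaw 24.4°, consistent with its known size.

>>> send_rows([
  [0, 20, -3, 30, -1],
  [0, 40, -6, 60, -2],
  [0, 60, -8, 90, -2.5],
  [0, 68, -9, 125, -2.5],
  [0, 68, -9, 150, -2.5],
])

```text
time: 3.97
position: [0.4572, 0.2932, 0.1173]
eef_rot: [3.071, 0.657, -0.003]
force: [-0.1, 0.5, -0.5]
finger_gap: 0.0879
gripper_force: 0.0
```

>>> send_rows([
  [0, 0, 0, 30, 0],
  [0, 0, 0, 55, 0],
  [0, 0, 0, 75, 0],
  [0, 0, 0, 75, 0],
])

```text
time: 4.3
position: [0.4543, 0.2918, 0.0406]
eef_rot: [3.069, 0.657, -0.012]
force: [-0.4, 0.3, -1.2]
finger_gap: 0.0878
gripper_force: 0.0
```

```bash
python3 - <<'E'
from h import *
o=robot.observe(); print(o["position"],o["eef_rot"],o["time"],o["force"])
p=robot.snapshot("wrist"); save(p,"w3")
E
```

```text
[0.45428271 0.29180649 0.04056507] [ 3.06943431  0.65736896 -0.01228822] 4.3 [-0.4012834   0.30308375 -1.18456159]
```

View pics/w3.png

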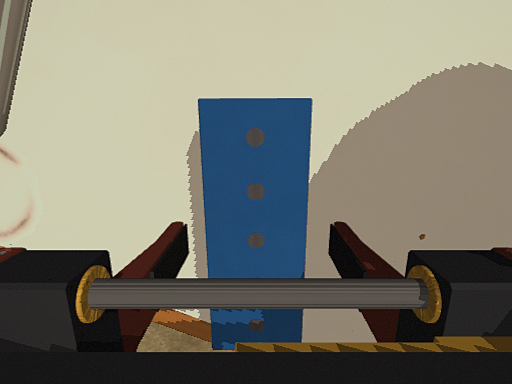

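The channel is centred between the fingers and aligned with them (web 198–311 across, fingers at 187 and 330). I'll descend a little further.

>>> send_rows([
  [0, 2, 0, 10, 0],
  [0, 2, 0, 18, 0],
  [0, 2, 0, 18, 0],
  [0, 2, 0, 18, 0],
])

```text
time: 4.68
position: [0.4582, 0.2954, 0.028]
eef_rot: [-3.071, -0.661, -0.0]
force: [-0.3, 0.8, -0.4]
finger_gap: 0.0881
gripper_force: 0.0
```

>>> send_rows([
  [0, -2, 0, 8, 0],
  [0, -2, 0, 8, 0],
  [0.2, -2, 0, 8, 0],
  [0.4, -2, 0, 8, 0],
  [0.5, -2, 0, 8, 0],
], force=20)

```text
time: 5.1
position: [0.4563, 0.2948, 0.0199]
eef_rot: [-3.071, -0.662, -0.001]
force: [0.7, 0.4, -0.3]
finger_gap: 0.0712
gripper_force: 0.0
```

>>> send_rows([
  [0.6, 0, 0, 0, 0],
  [0.6, 0, 0, 0, 0],
  [0.6, 0, 0, 0, 0],
  [0.6, 0, 0, 0, 0],
  [0.6, 0, 0, 0, 0],
], force=25)

```text
time: 5.52
position: [0.4563, 0.2947, 0.0199]
eef_rot: [-3.071, -0.662, -0.001]
force: [-0.2, 0.2, 0.7]
finger_gap: 0.0598
gripper_force: 25.0
```

>>> send_rows([
  [0.6, 0, 0, -10, 0],
  [0.6, 0, 0, -30, 0],
  [0.6, 0, 0, -60, 0],
  [0.6, 0, 0, -90, 0],
  [0.6, 0, 0, -110, 0],
])

```text
time: 5.93
position: [0.4566, 0.2949, 0.1331]
eef_rot: [-3.07, -0.661, -0.004]
force: [0.7, 0.0, -0.3]
finger_gap: 0.0597
gripper_force: 25.0
```

>>> send_rows([
  [0.6, 0, 0, 0, 0],
  [0.6, 0, 0, 0, 0],
])

```text
time: 6.1
position: [0.4567, 0.2949, 0.1308]
eef_rot: [-3.07, -0.662, -0.004]
force: [-0.4, -0.3, -2.2]
finger_gap: 0.06
gripper_force: 25.0
```

```bash
python3 - <<'E'
from h import *
o=robot.observe(); print(o["position"],o["eef_rot"],o["time"],o["force"],o["finger_gap"],o["gripper_force"])
p=robot.snapshot("wrist"); save(p,"w4")
p2=robot.snapshot("side"); save(p2,"s4")
cv2.imwrite("pics/c4.png",cv2.cvtColor(np.hstack([cv2.resize(p["color"],(400,300)),cv2.resize(p2["color"][130:322,150:406],(400,300))]),cv2.COLOR_RGB2BGR))
E
```

```text
[0.4567034  0.2949242  0.13076983] [-3.07035493 -0.66150665 -0.00382674] 6.1 [-0.3801597  -0.26800973 -2.17967801] 0.05999365309490981 24.999041743576527
```

View pics/c4.png

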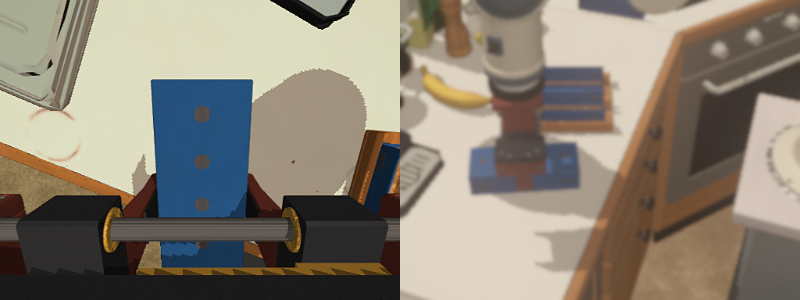

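The channel hangs level in the gripper (front edge at row ~80 of the left half). I'll measure how far it sits along the tool while moving to above the tray.

```bash
python3 - <<'E'
from h import *
o=robot.observe(); p=robot.snapshot("wrist")
m=blue(p,(258,180,200,180))
rows=[np.nonzero(m[:,c])[0].min() for c in range(205,312,5)]
e=np.array([at(p,(c,r),.151)[:2] for c,r in zip(range(205,312,5),rows)])
th=2*np.arctan2(o["eef_rot"][1],o["eef_rot"][0]); x=np.array([np.cos(th),np.sin(th)])
print(rows,np.degrees(th),np.round((e-o["position"][:2])@x*1000,1))
for r in(120,150,180):
    c=np.nonzero(m[r])[0]; w=[at(p,(k,r),.151)[:2]-o["position"][:2] for k in(c.min()-.5,c.max()+.5)]; print([round(1000*(-x[1]*v[0]+x[0]*v[1]),1) for v in w])
E
```

```text
[np.int64(102), np.int64(102), np.int64(102), np.int64(102), np.int64(102), np.int64(102), np.int64(102), np.int64(102), np.int64(102), np.int64(102), np.int64(102), np.int64(102), np.int64(102), np.int64(102), np.int64(102), np.int64(102), np.int64(102), np.int64(102), np.int64(102), np.int64(102), np.int64(102), np.int64(102)] 24.314756679463517 [78.4 78.4 78.4 78.4 78.4 78.4 78.4 78.4 78.4 78.4 78.4 78.4 78.4 78.4
 78.4 78.4 78.4 78.4 78.4 78.4 78.4 78.4]
[np.float64(28.9), np.float64(-28.7)]
[np.float64(28.8), np.float64(-28.5)]
[np.float64(28.7), np.float64(-28.4)]
```

>>> send_rows([
  [0.6, -5, 20, 0, 1],
  [0.6, -14, 55, 0, 2],
  [0.6, -23, 90, 0, 3],
  [0.6, -32, 125, 0, 4],
  [0.6, -41, 160, 0, 4.7],
])

```text
time: 6.67
position: [0.4837, 0.1304, 0.1273]
eef_rot: [3.096, 0.535, -0.006]
force: [-0.0, -0.7, -2.5]
finger_gap: 0.06
gripper_force: 25.0
```

>>> send_rows([
  [0.6, -6, 35, 0, 0],
  [0.6, -12, 70, 0, 0],
  [0.6, -18, 100, 0, 0],
  [0.6, -21, 120, 0, 0],
  [0.6, -22, 125, 0, 0],
])

```text
time: 7.08
position: [0.5052, 0.0038, 0.1273]
eef_rot: [3.096, 0.529, -0.006]
force: [-0.1, -0.2, -1.5]
finger_gap: 0.06
gripper_force: 25.0
```

>>> send_rows([
  [0.6, 0, 0, 0, 0],
  [0.6, 0, 0, 0, 0],
  [0.6, 0, 0, 0, 0],
])

```text
time: 7.33
position: [0.5055, 0.008, 0.1289]
eef_rot: [-3.094, -0.537, 0.002]
force: [0.8, 0.5, -1.6]
finger_gap: 0.0599
gripper_force: 25.0
```

```bash
python3 - <<'E'
from h import *
o=robot.observe(); print(o["position"],o["eef_rot"],2*np.degrees(np.arctan2(o["eef_rot"][1],o["eef_rot"][0])))
p=robot.snapshot("wrist"); save(p,"w5")
for q in("tray","seat"):
  for r in robot.landmark_of(p,q)[:1]: print(q,r["p"],r["xy"],at(p,r["xy"],.029))
S=np.array([.5067,.0067]); th=np.radians(19.6); x=np.array([np.cos(th),np.sin(th)]); y=np.array([-x[1],x[0]])
im=p["color"].copy()
for yy in(66.5,6.5,-6.5,-66.5):
    a,b=proj(p,[[*(S+x*k+y*yy/1000),.046] for k in(-.08,.08)]); cv2.line(im,tuple(map(int,a)),tuple(map(int,b)),(255,0,255),1)
cv2.imwrite("pics/w5o.png",im[:,:,::-1])
E
```

```text
[0.5055211  0.00798826 0.12887981] [-3.09448548e+00 -5.36880329e-01  1.87002714e-03] -340.3147948664567
```

View pics/w5o.png

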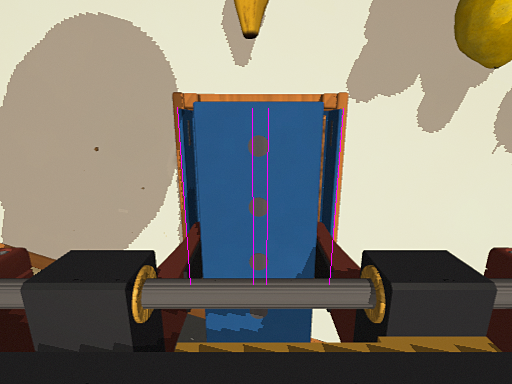

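The projected lower-channel edges (magenta, 180–342) match the visible ones. The capper (194–325) is centred and parallel between them, so I'll lower it.

>>> send_rows([
  [0.6, 1, 2, 20, 0],
  [0.6, 1, 2, 40, 0],
  [0.6, 1, 2, 55, 0],
  [0.6, 1, 2, 55, 0],
  [0.6, 1, 2, 55, 0],
])

```text
time: 7.9
position: [0.5069, 0.0059, 0.074]
eef_rot: [-3.095, -0.537, 0.003]
force: [0.1, -0.7, -0.7]
finger_gap: 0.0601
gripper_force: 25.0
```

>>> send_rows([
  [0.6, 0, 0, 8, 0],
  [0.6, 0, 0, 16, 0],
  [0.6, 0, 0, 24, 0],
  [0.6, 0, 0, 30, 0],
  [0.6, 0, 0, 34, 0],
])

```text
time: 8.32
position: [0.5071, 0.0053, 0.0395]
eef_rot: [-3.095, -0.535, 0.002]
force: [0.2, -0.3, -1.2]
finger_gap: 0.0598
gripper_force: 25.0
```

>>> send_rows([
  [0.6, 0, 0, 0, 0],
  [0.6, 0, 0, 3, 0],
  [0.6, 0, 0, 6, 0],
  [0.6, 0, 0, 8, 0],
  [0.6, 0, 0, 8, 0],
])

```text
time: 8.73
position: [0.5073, 0.0052, 0.0322]
eef_rot: [-3.096, -0.535, 0.001]
force: [-0.1, -0.1, -1.6]
finger_gap: 0.06
gripper_force: 25.0
```

>>> send_rows([
  [0.6, 0, 1, 1, 0],
  [0.6, 0, 1, 2, 0],
  [0.6, 0, 1, 3, 0],
  [0.6, 0, 1, 3, 0],
])

```text
time: 9.07
position: [0.5078, 0.0043, 0.0295]
eef_rot: [-3.096, -0.535, 0.0]
force: [-0.5, 0.8, -1.7]
finger_gap: 0.0601
gripper_force: 25.0
```

The lateral nudge went the wrong way, so I'll correct it and then set the channel down.

>>> send_rows([
  [0.6, 0, -2, 0, 0],
  [0.6, 0, -3, 0, 0],
  [0.6, 0, -3, 1, 0],
  [0.6, 0, -3, 1.5, 0],
  [0.6, 0, -3, 1.5, 0],
])

```text
time: 9.48
position: [0.5071, 0.0074, 0.0288]
eef_rot: [-3.095, -0.536, -0.001]
force: [-0.7, 1.7, 4.2]
finger_gap: 0.0596
gripper_force: 25.0
```

>>> send_rows([
  [0.5, 0, 0, 0, 0],
  [0.3, 0, 0, 0, 0],
  [0.2, 0, 0, 0, 0],
  [0.2, 0, 0, 0, 0],
  [0.2, 0, 0, 0, 0],
])

```text
time: 9.9
position: [0.5068, 0.007, 0.0278]
eef_rot: [3.096, 0.535, -0.001]
force: [0.4, 1.1, 0.4]
finger_gap: 0.0698
gripper_force: 0.0
```

>>> send_rows([
  [0.2, 0, 0, -10, 0],
  [0.2, 0, 0, -30, 0],
  [0.2, 0, 0, -65, 0],
  [0.2, 0, 0, -100, 0],
  [0.2, 0, 0, -140, 0],
])

```text
time: 10.32
position: [0.506, 0.0071, 0.1691]
eef_rot: [-3.095, -0.535, 0.003]
force: [0.7, -1.0, -0.4]
finger_gap: 0.0704
gripper_force: 0.0
```

>>> send_rows([
  [0.2, -35, 0, -20, 0],
  [0.2, -70, 0, -40, 0],
  [0.2, -70, 0, -60, 0],
  [0.2, -70, 0, -60, 0],
  [0.2, -70, 0, -60, 0],
])

```text
time: 10.73
position: [0.4415, -0.0165, 0.2299]
eef_rot: [3.095, 0.534, 0.006]
force: [0.1, 0.5, -0.7]
finger_gap: 0.0704
gripper_force: 0.0
```

```bash
python3 - <<'E'
from h import *
o=robot.observe(); print(o["position"],o["time"])
p=robot.snapshot("wrist"); save(p,"w6"); p2=robot.snapshot("side")
for r in robot.silhouettes(p,"capper_center")[:1]: print(r["p"],r["bbox"],rect(p,r["pixels"],.049))
for r in robot.silhouettes(p,"tray")[:1]: print(r["p"],r["bbox"],rect(p,r["pixels"],.015))
S=np.array([.5067,.0067]); th=np.radians(19.6); x=np.array([np.cos(th),np.sin(th)]); y=np.array([-x[1],x[0]])
im=p["color"].copy()
q=proj(p,[[*(S+x*a*.08+y*b*.03),.049] for a,b in((1,1),(1,-1),(-1,-1),(-1,1))]); print(q)
c=cv2.resize(im[20:220,130:390],(520,400)); s=cv2.resize(p2["color"][150:230,205:305],(280,224)); s=cv2.copyMakeBorder(s,0,176,0,0,0)
cv2.imwrite("pics/c6.png",np.hstack([c,s])[:,:,::-1])
E
```

```text
[ 0.44145169 -0.01649346  0.22993534] 10.7333
0.65 [255.7, 119.9, 52.2, 143.4] ((506.30267333984375, 7.308734893798828), (158.0880584716797, 60.81010437011719), 19.66057014465332)
0.62 [255.9, 118.8, 132.2, 157.9] ((506.4480285644531, 7.136871337890625), (191.09214782714844, 159.02191162109375), 19.581315994262695)
[[230.13024012  46.8264352 ]
 [285.58555142  46.8042368 ]
 [282.47014627 190.64391295]
 [233.54090065 190.70328387]]
```

View pics/c6.png

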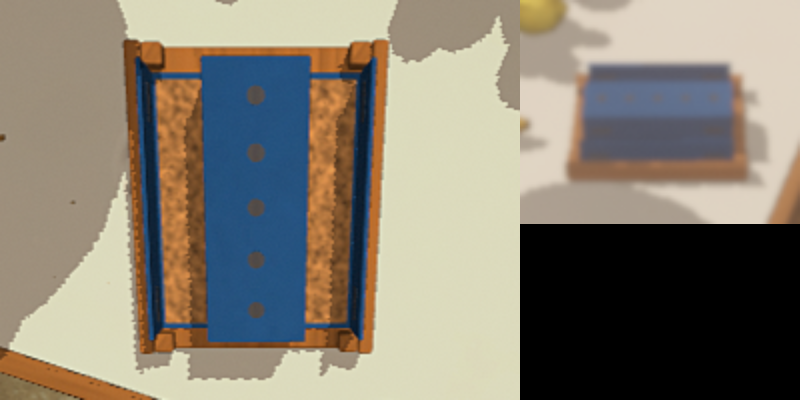

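The capper sits fully down, centred to within 1 mm and parallel to within 0.1° of the tray (web 203–310 in the crop, tray 125–387). The gripper is clear, so I'm handing in.

```bash
python3 -c "
from rig import robot
print(robot.hand_in())"
```

```text
the job is handed in; nothing more can be done
None
```

The channel is laid open side down over the two in the tray, fully seated, centred to within about 1 mm and in line to within about 0.1°; it is let go, the spare was left alone, and the job was handed in about 11 s in.

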